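# Close the confectionery frame with its pivoting bar

## Robot

A 6-joint arm with a two-finger parallel gripper is mounted at the origin on the work surface. World frame = base frame: x ahead of the robot, y to its left, z up, the work surface at z = 0. Lengths are in m, angles in rad, forces in N, time in s.
With the tool pointing down it reaches from about 0.225 to 0.725 m from the base axis. Payload 3.1 kg.
Tool frame: the origin (TCP) lies midway between the tips of the shut fingers; the grasp point (between the pads) lies 19 mm behind it; z points along the fingers, y is the direction in which the jaws open and shut (so a half turn about z gives the same grasp; the last joint's range is limited). The gripper opens to 85 mm and grips with 20 to 120 N. Pads are 22 mm wide; open, the fingers measure 114 mm over their backs; the gripper's body (76 mm by 85 mm) begins 54 mm behind the grasp point. The pads swing forward as they close: fully open they stand 13 mm farther back than shut.
Start: joints at [1.177, 0.048, 0.099, 1.622, 0, 1.443], TCP at [0.138, 0.507, 0.231] pointing down, gripper open.
Joint ranges: [-2.91, 2.91], [-0.99, 1.94], [-1.21, 1.42], [-2.12, 2.29], [-1.49, 1.47], [-3.14, 3.14]. Speed limits (rad/s): [2.79, 2.79, 3.14, 3.14, 3.14, 3.14].

## Interface

Orientations are given as a unit quaternion [x, y, z, w].
In Python, from workcell import ctrl gives the robot as it stands. The module is installed in compiled form; this text tells all that it offers.
- The arm moves only by the tool apply_moves, never from a script. Its argument "moves" is a list that holds one entry, the list of rows, each a list of 5 numbers: the shift along the world's x, y, z in mm, then the turn about the world's z in rad, then the finger opening in mm, from 0 to 85.4. A call has exactly 5 rows; each row shifts and turns the commanded pose from where the row before left it; what a row does not reach is not made up. A row lasts 1/10 s, in which the tool goes at most 50 mm and 8.59 degrees, less where a joint would pass 70% of its speed; a pose out of reach is approached as far as the arm can. A call with a gripper value outside its range is refused whole. The fingers move at their own pace and stop on an object; the grip force is fixed at half the most. Time passes only in rows, so rows that do not move let the fingers close, or fill a call up. It gives the time, the measured TCP pose, the force and the opening at its end, in the units of the state.
- ctrl.read_state(): the state, without advancing time (a new reading comes with each control period).
- ctrl.read_camera(name): name is "scene" or "side" or "wrist"; returns the picture (480x640x3 uint8, blue, green, red); there is no depth.
- ctrl.calibration(name): a dict with "fx", "fy", "cx", "cy" (pixels), "position" and "attitude" of the camera in the world; the wrist camera has in their place "tool_from_camera" (4x4, takes a point from camera to tool coordinates, whose origin is the TCP and whose axes are the flange's). Camera axes: x right, y down, z forward; pixel columns grow to the right and rows downward; lengths in m; the calibration is good to about 2 mm. A picture is of the moment at which its call begins: read the wrist's pose just before it. calibration takes no time and is no camera call.
- ctrl.close_job(): hands the job in, once; it reports no verdict.
Trained networks look in the newest picture that a camera, given by its name, has taken for a name from the list of things; names that differ only in an ending like _2 or _b are one class to them, and where a whole thing is asked for, a point or a joint stands for the part that bears it (a point fixed in the world has none). Each returns a list of dicts, best first, with "confidence" (0 to 1); they miss things now and then, are a little off and sometimes report something else, mostly with a low value. They report only what shows in the picture. A call takes as long as a camera call.
- ctrl.trace(camera, thing): "region" (480x640 bool, what is visible of it) and "bbox" ([left, top, width, height] in pixels, round what is visible of it).
- ctrl.pinpoint(camera, thing): "centre" ([column, row] in pixels: a listed point, or the origin of a listed thing).
The state is a dict: "time_s": time; "joints": joint angles; "dq": joint speeds; "joint_torque": joint torques, N m; "tool_pos": TCP position; "tcp_rot": TCP orientation; "wrist_force": force on the tool from outside, world axes, zero at the start; "ft_torque": the same for the moment, N m; "gripper_width": opening from 0.0 (shut) to 1.0 (fully open).
Only numpy, scipy, OpenCV 4.12 (cv2) and the standard library are available. Lean on these libraries where they do the work, as an engineer would, in place of code of your own. Each camera call takes 0.05 s, during which the arm holds its last target. There are 200 camera calls.

## Task

Close the open side of the slab frame with the loose slotted bar. Keeping the bar flat on the board and about as far askew as it lies now, push its slotted end fully onto the fixed post until it bears on it; then, keeping it hooked on the post, swing it round into line and press it past the sprung catch, home against the stop, so that the catch springs back and holds it. Use a light touch, never pushing with more than about a kilogram, leave the other utensils alone, and let go.

Things in the scene. Friction and masses are not known exactly. Their poses are not given: they have to be found in the camera images.
- board: Wooden board 375 x 430 x 10 mm, fixed; top 10 mm above origin. Origin: on the table, foot of the post's axis. x: from the post along the frame's open side to the stop; y: into the frame, the way the bar swings; z up. Spans x -55..320, y -245..185 mm. Three fixed aluminium bars, 28 mm high, form the other sides, at y above 50 mm.
- stop_mid (a point): Middle of the range of the stop, at board x 242, y 16 mm, on the board's top. The stop is the face looking to -y (x 234 to 264 mm) of an L-shaped rigid steel block 26 mm high, locked at an unmeasured place within 12 mm either way along y of this point: home must be felt. The block's other leg (x 265 to 305, y -46 to 16 mm) houses the catch.
- post: Fixed upright round steel post on the board, 16 mm diameter, from 10 to 50 mm above the table. Origin as the board's (axis of the post, at table height).
- post_axis (a point): Point on the post's axis at the height of the board's top.
- bar: Loose aluminium bar, flat on the board, 266 long x 32 wide x 28 mm high, 0.3 to 0.6 kg. Origin: on its underside, 140 mm from its plain end. x along it to its plain end, z up. Its -x end has an open slot 21 mm wide, 24 deep, through its full height, that fits round the post (floor at x -102 mm). Grip it across its width. Home: its x along the board's x, its +y face on the stop.
- bar_slot (a point): Point in the bar's slot, at x = -110 mm on the bar's underside: it lies on the post's axis when the slot's floor bears on the post.
- bar_end (a point): Middle of the bar's plain end face at its underside, x = +140 mm of the bar.
- catch (a joint): Sprung polished brass catch sliding along board x (m): 0 = fully out, grows as pushed back (to 10 mm). Out, its nose overlaps the hooked bar's end by 6 mm. The bar's end pushes back its sloping side (17 mm along y); spring 1.8 N out, 3.6 N at 6 mm, about 6 to 10 N across mid-bar, friction included. Then its flat side springs out behind the bar, leaving 1.5 mm play to the stop.
- ring_cutter: Bystander: steel ring cutter, 60 mm diameter, 35 mm high, inside the frame. Origin at its underside.
- nozzle: Bystander: steel piping nozzle, 28 mm wide, 42 mm high cone standing on the board on the robot's side of the post. Origin at its underside.
- bowl: Bystander: steel bowl, 130 mm wide, 60 mm high. Origin at its underside.
- small_bowl: Bystander: small steel bowl, 80 mm wide, 35 mm high. Origin at its underside.
- squeeze_bottle: Bystander: squeeze bottle, 60 mm diameter, 190 mm high. Origin at its underside.
- sugar_jar: Bystander: glass jar with lid, 84 mm diameter, 100 mm high. Origin at its underside.

How it is judged:
On the way, in this order (a step that is already met when the one before it is completed fails the run):
1. the slot is fully on the post (within 4 mm) and bears on it with more than 1 N, the bar flat on the board and still at least 0.3 rad askew (horizontal distance between bar_slot and post_axis below 0.004 m and angle between the x axis of bar and the x axis of board, either way round above 0.3 rad and contact force between bar and post above 1 N and z of bar in the frame of board below 0.016 m and angle between bar's own z axis and vertical below 0.06 rad), for 0.2 s.
2. the bar swings flat on the board, hooked on the post (within 6 mm), 0.09 to 0.25 rad from in line (horizontal distance between bar_slot and post_axis below 0.006 m and angle between the x axis of bar and the x axis of board, either way round between 0.09 and 0.25 rad and z of bar in the frame of board below 0.016 m and angle between bar's own z axis and vertical below 0.06 rad), for 0.05 s.
At the end, for the whole second after the job is handed in: The bar lies flat and at rest on the board (within 6 mm of its height), in line with the open side (within 0.08 rad), its slot on the post (within 5 mm), its plain end between stop and catch (within 17 mm of the board's x axis), and the catch has sprung out behind it (within 1.5 mm of fully out) (horizontal distance between bar_slot and post_axis below 0.005 m and angle between the x axis of bar and the x axis of board, either way round below 0.08 rad and y of bar_end in the frame of board between -0.017 and 0.017 m and value of joint catch below 0.0015 m and z of bar in the frame of board below 0.016 m and angle between bar's own z axis and vertical below 0.06 rad and linear speed of bar below 0.01 m/s); the robot touches nothing.
It fails at once if the bar is forced against the board, post, stop or catch with more than 42 N (contact force between bar and board above 42 N).
It fails at once if a bystander is moved by more than 25 mm (distance of any of ring_cutter, nozzle, bowl, small_bowl, squeeze_bottle, sugar_jar from where it was at the start of the episode above 0.025 m).
It also fails if it takes over 67 s, if anything falls off the work surface, if the arm or the gripper's body presses on something with over 40 N, if the wrist force passes 120 N, or if a joint passes its speed limit or range.

## Working session

There is one attempt and no reset: what is moved stays moved. The work goes in short steps, Python scripts to look and compute and a tool call to move; the robot and the scene stay as the last step left them, time stands still between calls to the robot, and variables do not carry over. Pictures are saved under pics/ and viewed, about 8 in all and at most 12, crops included, and the job is handed in when it is done.

Besides the shell and the picture viewer there is one more tool, called after "Request:" as a command line: name --argument value ..., lists and objects as JSON in quotes. apply_moves: Moves the arm, as the interface text tells. Its arguments: {"type":"object","properties":{"moves":{"type":"array"}},"required":["moves"]}

```bash
mkdir -p pics
cat > h.py <<'E'
import numpy as np, cv2
from scipy.spatial.transform import Rotation as R
from workcell import ctrl
def cam(name, st=None):
    c=ctrl.calibration(name)
    K=np.array([[c['fx'],0,c['cx']],[0,c['fy'],c['cy']],[0,0,1.]])
    if 'tool_from_camera' in c:
        T=np.array(c['tool_from_camera']); st=st or ctrl.read_state()
        Rt=R.from_quat(st['tcp_rot']).as_matrix(); return K,Rt@T[:3,:3],Rt@T[:3,3]+np.array(st['tool_pos'])
    a=np.array(c['attitude'],float)
    Rm=a if a.shape==(3,3) else R.from_quat(a).as_matrix()
    return K,Rm,np.array(c['position'])
def toplane(C,px,z):
    K,Rm,p=C; d=Rm@np.linalg.inv(K)@np.array([px[0],px[1],1.]); return p+d*(z-p[2])/d[2]
def proj(C,P):
    K,Rm,p=C; q=K@(Rm.T@(np.array(P)-p)); return q[:2]/q[2]
E
python3 - <<'E'
from h import *
print(ctrl.read_state())
for n in ['scene','side','wrist']:
    C=cam(n); im=ctrl.read_camera(n); cv2.imwrite(f'pics/{n}0.png',im)
    print(n,C[2].round(3),C[1][:,2].round(2),ctrl.calibration(n)['fx'])
    for t,z in [('post_axis',.01),('post',0),('stop_mid',.01),('bar',.01),('bar_slot',.01),('bar_end',.01),('board',0),('nozzle',.01),('ring_cutter',.01),('bowl',0),('small_bowl',0),('squeeze_bottle',0),('sugar_jar',0)]:
        for d in ctrl.pinpoint(n,t)[:1]:
            print(t,np.round(d['centre']),round(d['confidence'],2),toplane(C,d['centre'],z).round(4))
E
```

```text
{'time_s': 0.0, 'joints': array([ 1.17721669e+00,  4.87454986e-02,  9.75475635e-02,  1.62200250e+00,
       -2.98417378e-05,  1.44297909e+00]), 'dq': array([ 0.00259236,  0.00021678,  0.00062882, -0.00138971,  0.00050637,
       -0.00042889]), 'joint_torque': array([-5.38885488e-04, -3.38783276e+01,  3.20015073e+01,  2.02864077e-02,
       -2.04257540e-04, -1.30152904e-05]), 'tool_pos': array([0.13767471, 0.50597292, 0.2300947 ]), 'tcp_rot': array([ 1.32490372e-01,  9.91183563e-01, -1.16528306e-03, -2.95419368e-04]), 'wrist_force': array([ 0.69666255, -0.12008382, -0.1950619 ]), 'ft_torque': array([ 0.03748606,  0.04532984, -0.01674789]), 'gripper_width': 0.9982470677278065}
scene [ 1.214 -0.286  0.896] [-0.57  0.29 -0.77] 461.34865535022203
post_axis [372. 240.] 0.62 [0.6162 0.1633 0.01  ]
stop_mid [279. 273.] 0.74 [ 0.5998 -0.0831  0.01  ]
bar [296. 233.] 0.59 [0.5077 0.0054 0.01  ]
bar_slot [338. 235.] 0.68 [0.5616 0.0953 0.01  ]
bar_end [240. 227.] 0.56 [ 0.4213 -0.1131  0.01  ]
board [373. 243.] 0.81 [0.6201 0.1647 0.    ]
nozzle [342. 198.] 0.66 [0.4523 0.1711 0.01  ]
ring_cutt
[... 317 characters left out ...]
_axis [314. 285.] 0.92 [0.6112 0.1624 0.01  ]
post [313. 286.] 0.73 [0.615  0.1589 0.    ]
stop_mid [328. 199.] 0.64 [ 0.6004 -0.0855  0.01  ]
bar [374. 230.] 0.97 [0.4944 0.0065 0.01  ]
bar_slot [341. 263.] 0.78 [0.5626 0.1053 0.01  ]
bar_end [410. 198.] 0.6 [ 0.4116 -0.0987  0.01  ]
board [314. 286.] 0.78 [0.6137 0.1576 0.    ]
nozzle [374. 230.] 0.65 [0.4938 0.007  0.01  ]
ring_cutter [269. 242.] 0.8 [0.7161 0.0578 0.01  ]
bowl [327. 130.] 0.95 [ 0.6188 -0.3758  0.    ]
small_bowl [385. 127.] 0.69 [ 0.4602 -0.3972  0.    ]
squeeze_bottle [276. 412.] 0.73 [0.6542 0.4116 0.    ]
sugar_jar [378. 422.] 0.83 [0.4912 0.4155 0.    ]
wrist [0.067 0.526 0.373] [ 0.28 -0.08 -0.96] 388.6037054201369
```

View pics/side0.png

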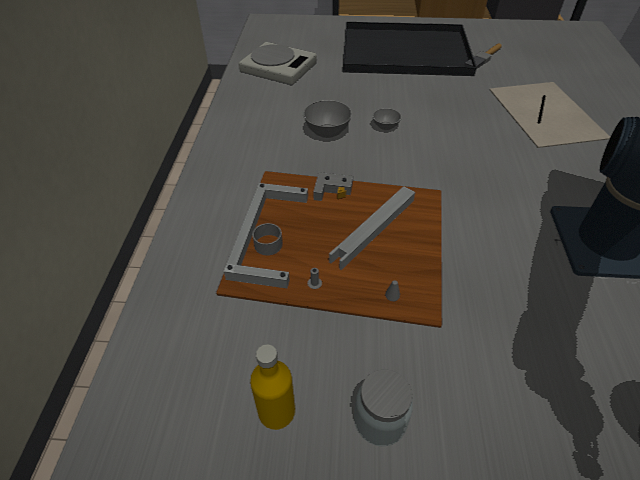

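View pics/scene0.png

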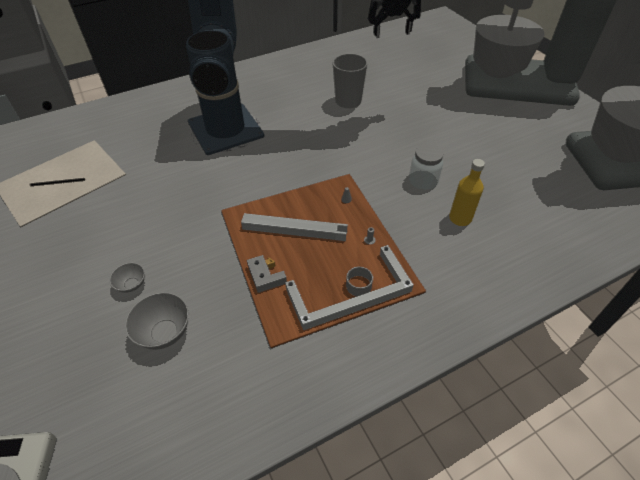

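```bash
cat > fit.py <<'E'
from h import *
from scipy.optimize import minimize
def hull(C,pts):
    return cv2.convexHull(np.array([proj(C,p) for p in pts],np.float32))
def solid(x0,x1,y0,y1,z0,z1,pose):
    c,s=np.cos(pose[2]),np.sin(pose[2])
    return [(pose[0]+c*x-s*y,pose[1]+s*x+c*y,z) for x in(x0,x1) for y in(y0,y1) for z in(z0,z1)]
def iou(m,h,S=4):
    r=np.zeros((480*S,640*S),np.uint8); cv2.fillConvexPoly(r,np.int32(np.round((h+.5)*S-.5)),1)
    M=cv2.resize(m.astype(np.uint8),None,fx=S,fy=S,interpolation=0)
    return (r&M).sum()/(r|M).sum()
def fit(views,dims,p0):
    f=lambda p:-sum(iou(m,hull(C,solid(*dims,p))) for C,m in views)/len(views)
    sx=np.array([p0]+[np.add(p0,d) for d in([.012,0,0],[0,.012,0],[0,0,.08])])
    r=minimize(f,p0,method='Nelder-Mead',options=dict(initial_simplex=sx,xatol=2e-4,fatol=1e-4,maxiter=90)); return r.x,-r.fun
BAR=(-.126,.140,-.016,.016,.010,.038); BOARD=(-.055,.320,-.245,.185,0,.010)
E
python3 - <<'E'
from fit import *
vb=[];vr=[]
for n in ['scene','side']:
    C=cam(n); ctrl.read_camera(n)
    t=ctrl.trace(n,'bar'); print(n,t[0]['confidence'],t[0]['bbox']); vr.append((C,t[0]['region']))
    t=ctrl.trace(n,'board'); print(t[0]['confidence'],t[0]['bbox'])
    m=t[0]['region'].astype(np.uint8); h=cv2.convexHull(cv2.findNonZero(m)); o=np.zeros_like(m); cv2.fillConvexPoly(o,h,1); vb.append((C,o>0))
for v in ([vb[0]],[vb[1]],vb): print('board',*fit(v,BOARD,[.613,.162,-1.68]))
for v in ([vr[0]],[vr[1]],vr): print('bar',*fit(v,BAR,[.50,.006,-2.19]))
E
```

```text
scene 0.57 [238.8, 214.8, 108.5, 26.6]
0.77 [225.2, 175.4, 201.7, 171.7]
side 0.84 [332.2, 185.2, 82.6, 84.3]
0.68 [217.3, 175.0, 220.5, 152.0]
board [ 0.61237859  0.15654237 -1.67529228] 0.9904688445337791
board [ 0.61252473  0.15640378 -1.67770832] 0.9824180497577026
board [ 0.61242986  0.15652384 -1.67482221] 0.9860503496813636
bar [ 0.49879954  0.01022915 -2.20509541] 0.9582959641255605
bar [ 0.49727194  0.0087023  -2.20846902] 0.935398282852373
bar [ 0.49837743  0.01022723 -2.20262327] 0.9418835778858687
```

Request:
apply_moves --moves '[[[26,-40.5,0,0.1,85],[26,-40.5,0,0.1,85],[26,-40.5,0,0.1,85],[26,-40.5,0,0.1,85],[26,-40.5,0,0.1,85]]]'

```text
time_s: 2.9
tool_pos: [0.2686, 0.3026, 0.2315]
tcp_rot: [-0.119, 0.993, 0.0, 0.0]
wrist_force: [1.7, 0.8, 0.3]
gripper_width: 0.992
```

Request:
apply_moves --moves '[[[26,-40.5,0,0.1,85],[26,-40.5,0,0.1,85],[26,-40.5,0,0.1,85],[26,-40.5,0,0.1,85],[26,-40.5,0,0.1,85]]]'

```text
time_s: 3.4
tool_pos: [0.3977, 0.1015, 0.2316]
tcp_rot: [-0.359, 0.933, -0.0, 0.001]
wrist_force: [1.6, 0.3, -0.0]
gripper_width: 1.001
```

Request:
apply_moves --moves '[[[26,-40.5,0,0.1,85],[26,-40.5,0,0.1,85],[26,-40.5,0,0,85],[0,0,-15,0,85],[0,0,0,0,85]]]'

```text
time_s: 3.9
tool_pos: [0.4742, -0.0193, 0.2141]
tcp_rot: [-0.447, 0.894, 0.001, -0.002]
wrist_force: [-0.7, 0.6, -0.4]
gripper_width: 0.994
```

```bash
cat > look.py <<'E'
from fit import *
import sys
st=ctrl.read_state(); C=cam('wrist',st); im=ctrl.read_camera('wrist'); cv2.imwrite(f'pics/{sys.argv[1]}.png',im)
x=R.from_quat(st['tcp_rot']).as_matrix(); print(st['time_s'],st['tool_pos'].round(4),'yawx',np.arctan2(x[1,0],x[0,0]).round(4),st['joints'].round(2),st['wrist_force'].round(1))
for t,z in [('post_axis',.01),('stop_mid',.01),('bar',.01),('bar_slot',.01),('bar_end',.01)]:
    for d in ctrl.pinpoint('wrist',t)[:1]: print(t,np.round(d['centre']),round(d['confidence'],2),toplane(C,d['centre'],z).round(4))
E
python3 look.py w1
```

```text
3.9 [ 0.4742 -0.0193  0.2141] yawx -2.2144 [-0.18 -0.08 -0.06  1.59  0.   -1.11] [-0.7  0.6 -0.4]
post_axis [165. 233.] 0.52 [ 0.6039 -0.0857  0.01  ]
stop_mid [164. 232.] 0.83 [ 0.6044 -0.0867  0.01  ]
bar [322. 247.] 0.9 [0.4965 0.0122 0.01  ]
bar_slot [317. 348.] 0.95 [0.565  0.0963 0.01  ]
bar_end [317.  87.] 0.92 [ 0.4159 -0.1018  0.01  ]
```

View pics/w1.png

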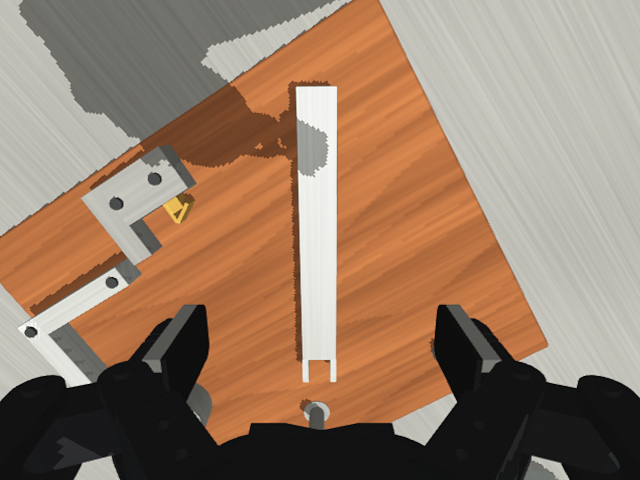

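Run:
```python
from fit import *
C=cam('wrist'); im=ctrl.read_camera('wrist')
t=ctrl.trace('wrist','bar')[0]; print(t['confidence'],t['bbox'])
p,s=fit([(C,t['region'])],BAR,[.498,.0102,-2.21]); print('bar',p,s)
u=np.array([np.cos(p[2]),np.sin(p[2])]); print('slot',p[:2]-.11*u,'g35',p[:2]+.035*u)
for t in ctrl.trace('wrist','post')[:2]: print('post',t['confidence'],t['bbox'])
print('ringbase',toplane(C,(316,411),.012), 'post proj', proj(C,(.6124,.1565,.01)),proj(C,(.6124,.1565,.05)))
# block edges: inner corner top etc.
for q in [(82,198),(163,145),(195,184)]: print(q,toplane(C,q,.036 if q[0]<190 else .01))
cv2.imwrite('pics/crop1.png',cv2.resize(im[370:440,270:370],None,fx=6,fy=6))
```

```text
0.88 [299.1, 82.2, 40.5, 292.8]
bar [ 0.49993759  0.01176296 -2.20585967] 0.9422721527875298
slot [0.56519272 0.10031672] g35 [ 0.47917459 -0.01641323]
post 0.79 [303.1, 397.3, 28.9, 30.8]
ringbase [0.61432545 0.16008591 0.012     ] post proj [315.46289355 406.57995076] [314.8266523  435.26371404]
(82, 198) [ 0.63044484 -0.14692424  0.036     ]
(163, 145) [ 0.54554716 -0.1380752   0.036     ]
(195, 184) [ 0.55521135 -0.10078462  0.01      ]
```

View pics/crop1.png

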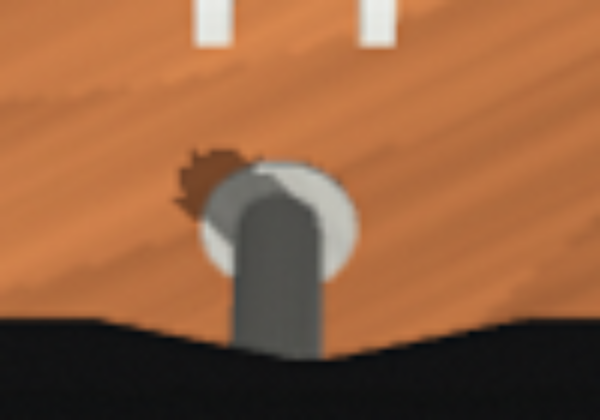

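Request:
apply_moves --moves '[[[1.5,-1,-40,0,85],[0,0,-40,0,85],[0,0,-40,0,85],[0,0,-35,0,85],[0,0,-15,0,85]]]'

```text
time_s: 4.85
tool_pos: [0.4733, -0.0183, 0.0423]
tcp_rot: [-0.449, 0.894, 0.002, -0.003]
wrist_force: [-1.6, 0.4, 0.2]
gripper_width: 0.998
```

Request:
apply_moves --moves '[[[0,0,-15,0,85],[0,0,-10,0,85],[0,0,-2,0,60],[0,0,0,0,45],[0,0,0,0,40]]]'

```text
time_s: 5.35
tool_pos: [0.4774, -0.0193, 0.0204]
tcp_rot: [-0.449, 0.894, -0.001, 0.001]
wrist_force: [0.2, -0.4, 1.0]
gripper_width: 0.509
```

Request:
apply_moves --moves '[[[0,0,-3,0,36],[0,0,0,0,25],[0,0,0,0,20],[0,0,0,0,20],[0,0,0,0,20]]]'

```text
time_s: 5.85
tool_pos: [0.4775, -0.0194, 0.0173]
tcp_rot: [-0.448, 0.894, -0.001, 0.001]
wrist_force: [1.2, -0.7, 3.8]
gripper_width: 0.355
```

```bash
python3 look.py w2; python3 -c "
from h import *
s=ctrl.read_state();print(s['gripper_width']*85.4,s['wrist_force'],s['ft_torque'])"
```

```text
5.85 [ 0.4775 -0.0194  0.0173] yawx -2.2116 [-0.18 -0.01 -0.39  1.19  0.   -1.11] [ 1.2 -0.7  3.8]
stop_mid [  3. 347.] 0.59 [ 0.6022 -0.0857  0.01  ]
bar [323. 378.] 0.71 [0.4991 0.0108 0.01  ]
bar_end [322.  33.] 0.71 [ 0.4163 -0.1015  0.01  ]
31.00429419554706 [ 1.90939527 -0.41236216  4.57306378] [-0.02564094 -0.14374263 -0.04684593]
```

Request:
apply_moves --moves '[[[5.5,7,0.7,0,20],[5.5,7,0,0,20],[6,7,0,0,20],[5.5,7,0,0,20],[5.5,7,0,0,20]]]'

```text
time_s: 6.65
tool_pos: [0.5033, 0.0141, 0.0172]
tcp_rot: [-0.448, 0.894, -0.001, -0.002]
wrist_force: [-4.3, -5.4, 7.0]
gripper_width: 0.361
```

```bash
python3 look.py w3
python3 - <<'E'
from fit import *
v=[]
for n in ['scene','side']:
    C=cam(n); im=ctrl.read_camera(n); cv2.imwrite(f'pics/{n}3.png',im)
    if n=='side': c=cv2.resize(im[225:305,270:400],None,fx=6,fy=6,interpolation=2); cv2.imwrite('pics/crop3.png',c)
    for t in ['post_axis','bar_slot']:
        for d in ctrl.pinpoint(n,t)[:1]: print(n,t,d['confidence'],toplane(C,d['centre'],.01))
E
```

```text
6.65 [0.5033 0.0141 0.0172] yawx -2.2129 [-0.1   0.06 -0.32  1.19 -0.   -1.03] [-4.3 -5.4  7. ]
bar [324. 380.] 0.87 [0.5255 0.0453 0.01  ]
bar_end [321.  35.] 0.7 [ 0.4423 -0.0676  0.01  ]
scene post_axis 0.92 [0.61713337 0.15951144 0.01      ]
scene bar_slot 0.84 [0.59117561 0.13938466 0.01      ]
side post_axis 0.95 [0.60835246 0.15616644 0.01      ]
side bar_slot 0.69 [0.65626689 0.415757   0.01      ]
```

View pics/crop3.png

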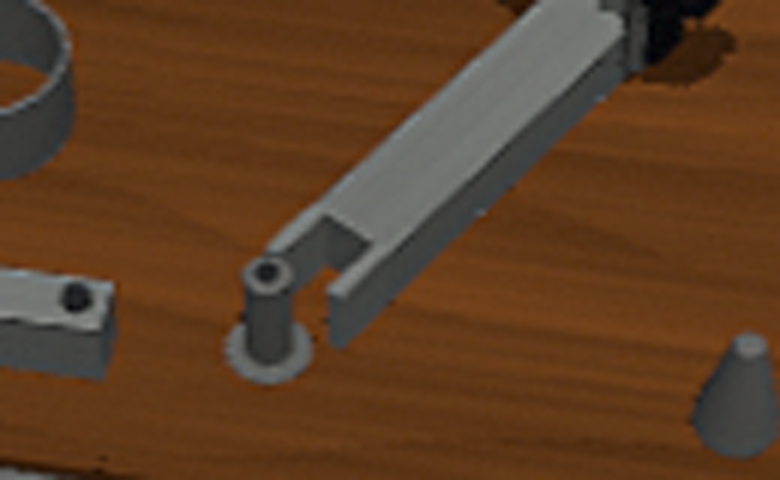

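Run:
```python
from fit import *
C=cam('side'); o=np.array([270,225])
f=lambda c,z: toplane(C,o+(np.array(c)-2.5)/6,z)[:2]
post=f((269,350),.011); ptop=f((268,271),.05)
k=[f((335,346),.0102),f((329,292),.0382),f((352,300-8),.0382)]
print('post',post,ptop,k)
tcp=np.array([.5033,.0141]);th=-2.2125;u=np.array([np.cos(th),np.sin(th)]);n=np.array([-u[1],u[0]])
for q in [post,ptop]+k+[np.array([.6125,.157])]: print('along',(q-tcp)@u+.0375,'lat',(q-tcp)@n)
```

```text
post [0.6116494  0.15864686] [0.61159181 0.15692061] [array([0.59034092, 0.1549843 ]), array([0.59238899, 0.15477481]), array([0.58506637, 0.15428408])]
along -0.14314692984329475 lat 0.0002761062318973417
along -0.1417295927259199 lat 0.0012632369650455327
along -0.12745850669065834 lat -0.014601361650124368
along -0.12851658267814986 lat -0.012835308873887659
along -0.12374043228262252 lat -0.01840756606422136
along -0.14233679764473287 lat 0.0019432480251933575
```

Request:
apply_moves --moves '[[[3,3,1,0,20],[3,3.5,0,0,20],[3,3.5,0,0,20],[3,3.5,0,0,20],[2,3.5,0,0,20]]]'

```text
time_s: 7.75
tool_pos: [0.5184, 0.0334, 0.0173]
tcp_rot: [-0.449, 0.894, 0.0, -0.0]
wrist_force: [-1.0, -2.7, -0.6]
gripper_width: 0.359
```

Request:
apply_moves --moves '[[[0.8,1,0,0,20],[0.8,1,0,0,20],[0.6,1,0,0,20],[0.6,0.8,0,0,20],[0,0,0,0,20]]]'

```text
time_s: 8.25
tool_pos: [0.521, 0.0372, 0.0174]
tcp_rot: [-0.449, 0.894, 0.001, -0.0]
wrist_force: [0.1, 0.7, -4.1]
gripper_width: 0.358
```

Request:
apply_moves --moves '[[[0.6,0.8,0,0,20],[0.6,0.8,0,0,20],[0,0,0,0,20],[0,0,0,0,20],[0,0,0,0,20]]]'

```text
time_s: 8.75
tool_pos: [0.5223, 0.0382, 0.0178]
tcp_rot: [-0.448, 0.894, 0.0, -0.0]
wrist_force: [0.9, 1.0, -4.9]
gripper_width: 0.36
```

Request:
apply_moves --moves '[[[0.3,0.4,0,0,20],[0.3,0.4,0,0,20],[0.3,0.4,0,0,20],[0,0,0,0,20],[0,0,0,0,20]]]'

```text
time_s: 9.25
tool_pos: [0.5234, 0.0394, 0.018]
tcp_rot: [-0.448, 0.894, -0.0, -0.0]
wrist_force: [0.2, 0.8, -4.9]
gripper_width: 0.36
```

Request:
apply_moves --moves '[[[0.3,0.4,0,0,20],[0.3,0.4,0,0,20],[0,0,0,0,20],[0,0,0,0,20],[0,0,0,0,20]]]'

```text
time_s: 9.75
tool_pos: [0.5234, 0.0396, 0.0179]
tcp_rot: [-0.448, 0.894, -0.0, -0.001]
wrist_force: [-2.6, -4.2, -3.8]
gripper_width: 0.363
```

Request:
apply_moves --moves '[[[0.1,0.15,-0.2,0,20],[0,0,0,0,20],[0,0,0,0,20],[0,0,0,0,20],[0,0,0,0,20]]]'

```text
time_s: 10.25
tool_pos: [0.5234, 0.0396, 0.0177]
tcp_rot: [-0.448, 0.894, -0.0, -0.001]
wrist_force: [-2.9, -4.4, -3.6]
gripper_width: 0.36
```

Run:
```python
from fit import *
st=ctrl.read_state(); x=R.from_quat(st['tcp_rot']).as_matrix(); y0=np.arctan2(x[1,0],x[0,0]); print(st['tool_pos'],y0,st['wrist_force'],st['ft_torque'])
tcp=np.array(st['tool_pos'][:2]); 
for n in ['scene','side']:
    C=cam(n); ctrl.read_camera(n)
    for t in ['post_axis','bar_slot','bar_end']:
        for d in ctrl.pinpoint(n,t)[:1]: print(n,t,round(d['confidence'],2),toplane(C,d['centre'],.01).round(4))
P=tcp-.1475*np.array([np.cos(y0),np.sin(y0)]); print('post est',P)
for k in range(0,12):
    a=y0+.05*k; q=P+.1475*np.array([np.cos(a),np.sin(a)])
    if k: print(k,((q-pq)*1000).round(2),'rel ang',round(a+1.675,3), q.round(4))
    pq=q
```

```text
[0.52339247 0.03963238 0.01765773] -2.2119971196054338 [-2.93705441 -4.44485977 -3.64138148] [-0.84279685  0.65095983 -0.03438261]
scene post_axis 0.65 [0.6184 0.1544 0.01  ]
scene bar_slot 0.79 [0.6098 0.1602 0.01  ]
scene bar_end 0.62 [ 0.4739 -0.05    0.01  ]
side post_axis 0.85 [0.6092 0.1552 0.01  ]
side bar_slot 0.76 [0.6096 0.165  0.01  ]
side bar_end 0.18 [ 0.6166 -0.3609  0.01  ]
post est [0.6116208  0.15783564]
1 [ 6.02 -4.26] rel ang -0.487 [0.5294 0.0354]
2 [ 6.22 -3.96] rel ang -0.437 [0.5356 0.0314]
3 [ 6.41 -3.64] rel ang -0.387 [0.542  0.0278]
4 [ 6.59 -3.31] rel ang -0.337 [0.5486 0.0245]
5 [ 6.74 -2.98] rel ang -0.287 [0.5554 0.0215]
6 [ 6.89 -2.64] rel ang -0.237 [0.5623 0.0188]
7 [ 7.01 -2.29] rel ang -0.187 [0.5693 0.0165]
8 [ 7.11 -1.94] rel ang -0.137 [0.5764 0.0146]
9 [ 7.2  -1.58] rel ang -0.087 [0.5836 0.013 ]
10 [ 7.27 -1.22] rel ang -0.037 [0.5909 0.0118]
11 [ 7.32 -0.85] rel ang 0.013 [0.5982 0.0109]
```

Request:
apply_moves --moves '[[[3,-2.2,0,0.025,20],[3,-2.1,0,0.025,20],[6.2,-3.9,0,0.05,20],[3.2,-1.8,0,0.025,20],[0,0,0,0,20]]]'

```text
time_s: 11.15
tool_pos: [0.5386, 0.0296, 0.0174]
tcp_rot: [-0.504, 0.864, 0.0, -0.001]
wrist_force: [-3.6, -4.4, -3.7]
gripper_width: 0.361
```

Request:
apply_moves --moves '[[[6.5,-3.4,0,0.05,20],[6.7,-3.1,0,0.05,20],[6.8,-2.8,0,0.05,20],[6.9,-2.5,0,0.05,20],[0,0,0,0,20]]]'

```text
time_s: 11.65
tool_pos: [0.5662, 0.0173, 0.0175]
tcp_rot: [-0.588, 0.809, -0.0, -0.001]
wrist_force: [-3.2, -4.7, -3.9]
gripper_width: 0.359
```

```bash
cat > est.py <<'E'
from fit import *
st=ctrl.read_state(); x=R.from_quat(st['tcp_rot']).as_matrix(); y=np.arctan2(x[1,0],x[0,0])
P=np.array([.6116,.1578]);u=np.array([np.cos(y),np.sin(y)]);n=np.array([-u[1],u[0]])
d=st['tool_pos'][:2]-P; f=st['wrist_force']; bf=[np.cos(1.675),-np.sin(1.675)]
B=np.array([np.cos(-1.675),np.sin(-1.675)]);N=np.array([-B[1],B[0]])
print('t',st['time_s'],'rel',round(y+1.675,4),'r',(d@u).round(4),'lat',(d@n).round(4),'F u,n,z',(f[:2]@u).round(1),(f[:2]@n).round(1),f[2].round(1),'z',st['tool_pos'][2].round(4),'board xy tcp',(d@B).round(4),(d@N).round(4),'tq',st['ft_torque'].round(2))
E
python3 est.py
```

```text
t 11.65 rel -0.2105 r 0.1477 lat 0.0003 F u,n,z 5.5 -1.6 -3.9 z 0.0175 board xy tcp 0.1445 -0.0306 tq [-0.96  0.66  0.24]
```

Request:
apply_moves --moves '[[[2.8,-0.9,0,0.02,20],[2.8,-0.9,0,0.02,20],[2.8,-0.8,0,0.02,20],[0,0,0,0,20],[0,0,0,0,20]]]'

```text
time_s: 12.15
tool_pos: [0.5742, 0.0148, 0.0175]
tcp_rot: [-0.611, 0.791, -0.0, -0.001]
wrist_force: [-2.2, -4.9, -4.1]
gripper_width: 0.36
```

```bash
python3 est.py
```

```text
t 12.15 rel -0.1514 r 0.1478 lat -0.0 F u,n,z 5.4 -0.9 -4.1 z 0.0175 board xy tcp 0.1461 -0.0223 tq [-0.98  0.62  0.25]
```

Request:
apply_moves --moves '[[[2.9,-0.7,0,0.02,20],[2.9,-0.6,0,0.02,20],[0,0,0,0,20],[0,0,0,0,20],[0,0,0,0,20]]]'

```text
time_s: 12.65
tool_pos: [0.5795, 0.0136, 0.0174]
tcp_rot: [-0.627, 0.779, -0.0, -0.002]
wrist_force: [-4.2, -4.7, -3.8]
gripper_width: 0.358
```

```bash
python3 est.py
```

```text
t 12.65 rel -0.1117 r 0.1478 lat -0.0004 F u,n,z 5.5 -3.1 -3.8 z 0.0174 board xy tcp 0.1468 -0.0169 tq [-0.96  0.73  0.17]
```

Request:
apply_moves --moves '[[[2.9,-0.5,0,0.02,20],[0,0,0,0,20],[2.9,-0.5,0,0.02,20],[0,0,0,0,20],[0,0,0,0,20]]]'

```text
time_s: 13.15
tool_pos: [0.5857, 0.0123, 0.0176]
tcp_rot: [-0.643, 0.766, -0.001, -0.002]
wrist_force: [-3.5, -5.2, -3.8]
gripper_width: 0.363
```

```bash
python3 est.py; python3 look.py w4
```

```text
t 13.15 rel -0.0704 r 0.1478 lat -0.0002 F u,n,z 5.7 -2.6 -3.8 z 0.0176 board xy tcp 0.1474 -0.0106 tq [-1.1   0.73  0.57]
13.15 [0.5857 0.0123 0.0176] yawx -1.7454 [-0.09  0.27 -0.09  1.22 -0.   -1.49] [-3.5 -5.2 -3.8]
stop_mid [224.  64.] 0.75 [ 0.6035 -0.085   0.01  ]
bar [324. 378.] 0.76 [0.591  0.0494 0.01  ]
bar_end [321.  34.] 0.74 [ 0.5683 -0.0886  0.01  ]
```

View pics/w4.png

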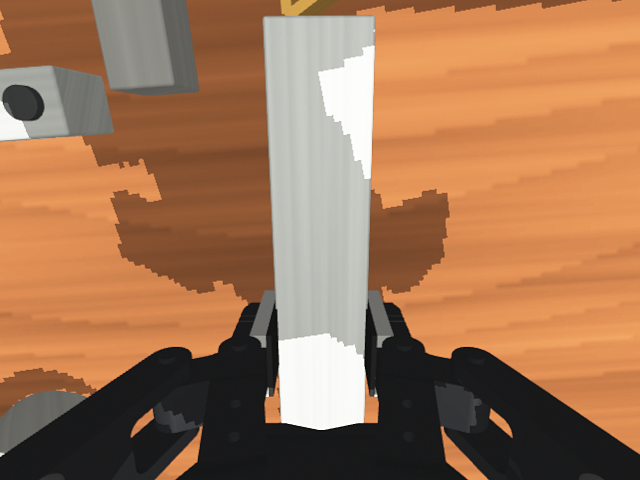

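Request:
apply_moves --moves '[[[2.9,-0.5,0,0.02,20],[0,0,0,0,20],[2.9,-0.4,0,0.02,20],[0,0,0,0,20],[0,0,0,0,20]]]'

```text
time_s: 13.95
tool_pos: [0.5914, 0.0114, 0.0175]
tcp_rot: [-0.658, 0.753, -0.0, -0.002]
wrist_force: [-2.9, -6.0, -4.6]
gripper_width: 0.36
```

```bash
python3 est.py
```

```text
t 13.95 rel -0.0303 r 0.1478 lat -0.0004 F u,n,z 6.4 -2.0 -4.6 z 0.0175 board xy tcp 0.1477 -0.0049 tq [-1.08  0.72  0.6 ]
```

Request:
apply_moves --moves '[[[2.9,-0.4,0,0.02,20],[0,0,0,0,20],[2.9,-0.3,0,0.02,20],[0,0,0,0,20],[0,0,0,0,20]]]'

```text
time_s: 14.45
tool_pos: [0.5972, 0.0106, 0.0175]
tcp_rot: [-0.673, 0.74, -0.0, -0.002]
wrist_force: [-3.5, -6.2, -4.0]
gripper_width: 0.356
```

```bash
python3 est.py
```

```text
t 14.45 rel 0.0096 r 0.1479 lat -0.0005 F u,n,z 6.5 -2.9 -4.0 z 0.0175 board xy tcp 0.1479 0.001 tq [-1.12  0.69  0.59]
```

Now small steps near the snap and the stop.

Request:
apply_moves --moves '[[[1.2,-0.1,0,0.008,20],[0,0,0,0,20],[1.2,-0.1,0,0.008,20],[0,0,0,0,20],[0,0,0,0,20]]]'

```text
time_s: 14.95
tool_pos: [0.5993, 0.0104, 0.0174]
tcp_rot: [-0.679, 0.735, -0.0, -0.002]
wrist_force: [-4.4, -6.3, -3.8]
gripper_width: 0.36
```

```bash
python3 est.py
```

```text
t 14.95 rel 0.025 r 0.1479 lat -0.0006 F u,n,z 6.6 -3.9 -3.8 z 0.0174 board xy tcp 0.1479 0.0031 tq [-1.09  0.8   0.46]
```

Request:
apply_moves --moves '[[[0.9,-0.1,0,0.006,20],[0,0,0,0,20],[0.6,0,0,0.004,20],[0,0,0,0,20],[0,0,0,0,20]]]'

```text
time_s: 15.45
tool_pos: [0.601, 0.0103, 0.0175]
tcp_rot: [-0.682, 0.731, -0.0, -0.002]
wrist_force: [-4.1, -5.6, -4.0]
gripper_width: 0.357
```

```bash
python3 est.py;python3 look.py w5
```

```text
t 15.45 rel 0.0351 r 0.1479 lat -0.0004 F u,n,z 5.9 -3.8 -4.0 z 0.0175 board xy tcp 0.1478 0.0048 tq [-1.11  0.8   0.49]
15.45 [0.601  0.0103 0.0175] yawx -1.6399 [-0.09  0.3  -0.04  1.23 -0.   -1.59] [-4.1 -5.6 -4. ]
bar [323. 380.] 0.81 [0.6031 0.0483 0.01  ]
bar_end [325.  36.] 0.88 [ 0.5929 -0.0913  0.01  ]
```

View pics/w5.png

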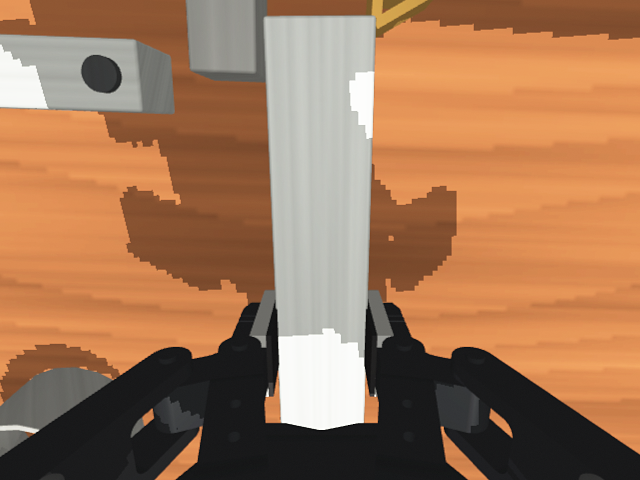

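Request:
apply_moves --moves '[[[0.6,0,0,0.004,20],[0,0,0,0,20],[0.4,0,0,0.003,20],[0,0,0,0,20],[0,0,0,0,20]]]'

```text
time_s: 16.25
tool_pos: [0.6021, 0.0102, 0.0175]
tcp_rot: [-0.685, 0.729, -0.0, -0.002]
wrist_force: [-4.4, -6.6, -3.3]
gripper_width: 0.358
```

```bash
python3 est.py
```

```text
t 16.25 rel 0.042 r 0.1479 lat -0.0003 F u,n,z 6.8 -4.0 -3.3 z 0.0175 board xy tcp 0.1478 0.0059 tq [-1.19  0.77  0.51]
```

Request:
apply_moves --moves '[[[0.5,0,0,0.003,20],[0,0,0,0,20],[0.4,0,0,0.003,20],[0,0,0,0,20],[0,0,0,0,20]]]'

```text
time_s: 16.75
tool_pos: [0.6024, 0.0102, 0.0175]
tcp_rot: [-0.687, 0.727, -0.0, -0.002]
wrist_force: [-5.0, -5.7, -2.8]
gripper_width: 0.36
```

```bash
python3 est.py; python3 look.py w6; python3 -c "
import cv2;cv2.imwrite('pics/crop6.png',cv2.resize(cv2.imread('pics/w6.png')[0:110,170:450],None,fx=2.8,fy=2.8,interpolation=2))"
```

```text
t 16.75 rel 0.0469 r 0.1479 lat -0.0007 F u,n,z 6.0 -4.6 -2.8 z 0.0175 board xy tcp 0.1478 0.0062 tq [-1.09  1.    0.16]
16.75 [0.6024 0.0102 0.0175] yawx -1.6281 [-0.09  0.31 -0.03  1.23 -0.   -1.61] [-5.  -5.7 -2.8]
bar [323. 379.] 0.81 [0.604 0.048 0.01 ]
bar_end [322.  36.] 0.56 [ 0.5966 -0.0915  0.01  ]
```

View pics/crop6.png

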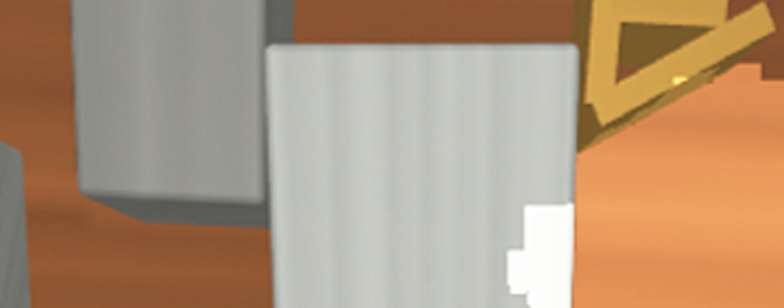

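Request:
apply_moves --moves '[[[0.5,0,0,0.003,20],[0,0,0,0,20],[0,0,0,0,20],[0,0,0,0,20],[0,0,0,0,20]]]'

```text
time_s: 17.55
tool_pos: [0.6025, 0.0101, 0.0175]
tcp_rot: [-0.687, 0.726, 0.0, -0.002]
wrist_force: [-5.5, -5.9, -2.8]
gripper_width: 0.36
```

```bash
python3 est.py
```

```text
t 17.55 rel 0.0489 r 0.1479 lat -0.001 F u,n,z 6.2 -5.1 -2.8 z 0.0175 board xy tcp 0.1478 0.0063 tq [-1.1   1.17 -0.04]
```

Request:
apply_moves --moves '[[[-0.3,-0.4,-0.5,0,20],[0,0,0,0,20],[0,0,0,0,45],[0,0,0,0,55],[0,0,0,0,60]]]'

```text
time_s: 18.05
tool_pos: [0.6059, 0.0119, 0.0189]
tcp_rot: [-0.688, 0.726, -0.001, 0.002]
wrist_force: [-0.1, -0.3, 0.6]
gripper_width: 0.702
```

Request:
apply_moves --moves '[[[0,0,5,0,60],[0,0,10,0,60],[0,0,25,0,60],[0,0,40,0,60],[0,0,40,0,60]]]'

```text
time_s: 18.55
tool_pos: [0.6036, 0.0116, 0.1389]
tcp_rot: [-0.688, 0.726, 0.0, 0.0]
wrist_force: [1.2, -0.3, 0.3]
gripper_width: 0.704
```

Request:
apply_moves --moves '[[[-5,10,30,0,60],[0,0,20,0,60],[0,0,0,0,60],[0,0,0,0,60],[0,0,0,0,60]]]'

```text
time_s: 19.05
tool_pos: [0.5981, 0.0213, 0.1855]
tcp_rot: [-0.688, 0.726, 0.001, -0.001]
wrist_force: [0.4, 0.2, -0.5]
gripper_width: 0.699
```

```bash
python3 est.py; python3 look.py w7
python3 - <<'E'
from fit import *
C=cam('wrist'); t=ctrl.trace('wrist','bar')[0]; p,s=fit([(C,t['region'])],BAR,[.600,.048,-1.63]); print('bar',p,s)
u=np.array([np.cos(p[2]),np.sin(p[2])]); e=p[:2]+.14*u-[.612,.1575]; print('slot err',p[:2]-.11*u-[.612,.1575],'rel',p[2]+1.675,'end y',e@[.9946,-.104])
E
```

```text
t 19.05 rel 0.0504 r 0.137 lat -0.0061 F u,n,z -0.3 0.4 -0.5 z 0.1855 board xy tcp 0.1371 0.0008 tq [0.04 0.03 0.  ]
19.05 [0.5981 0.0213 0.1855] yawx -1.6246 [-0.08  0.24  0.22  1.55  0.   -1.59] [ 0.4  0.2 -0.5]
post_axis [312. 354.] 0.93 [0.6132 0.1563 0.01  ]
stop_mid [183. 269.] 0.18 [0.7211 0.0647 0.01  ]
bar [318. 245.] 0.61 [0.6024 0.0493 0.01  ]
bar_slot [318. 353.] 0.59 [0.6083 0.1553 0.01  ]
bar [ 0.60468264  0.04820361 -1.62400729] 0.9337002706390825
slot err [-0.00146692  0.00054792] rel 0.050992713307612236 end y 0.011222555366380312
```

View pics/w7.png

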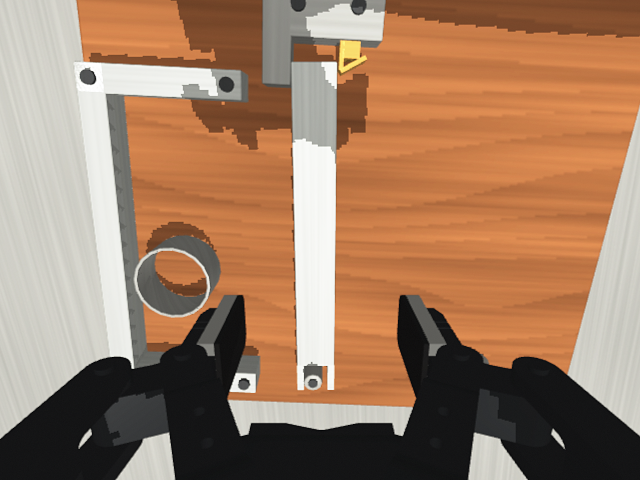

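```bash
python3 -c "
from h import *
print(ctrl.close_job(), ctrl.read_state()['time_s'])"
```

```text
the job is handed in; nothing more can be done
the job is handed in; nothing more can be done
```

The bar now closes the open side of the frame: its slot is on the post, its plain end is against the stop, and the catch has sprung out behind it. I handed the job in after about 19 s of robot time; it gives no verdict.

- **Hooking on:** I gripped the bar across its width, about 38 mm from its origin towards the plain end. I pushed its slot onto the post while it was still about 0.54 rad askew. It bore on the post with about 5 N, held for more than 0.5 s.
- **Swinging in:** I swung it about the post, keeping about 6 N on the post, and pressed it past the catch. The stop showed up as a stall in the tool's sideways movement and a change in wrist torque. Sideways force on the tool stayed under about 9 N in every reading.
- **Last checks, after opening and backing off:**

| Check | Measured | Allowed |
|---|---|---|
| Angle from in line | about 0.05 rad | 0.08 rad |
| Slot distance from post axis | about 1.5 mm | 5 mm |
| Plain end, board y | about +11 mm | ±17 mm |

- **Clear of the scene:** The last wrist picture shows the catch nose out past the bar's end. The wrist force was near zero with the gripper clear. I did not go near the other utensils, and the ring cutter looked undisturbed. I did not measure their positions again.
- **Disagreement:** The networks' single post and slot readings scattered by up to about 9 mm, and one side-camera slot reading was plainly wrong. I relied on the shape fits and on the felt contacts, which agreed within about 2 mm.

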